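# Shift the test fixture's selector into the third slot

## Task

The red-gripped selector lever of the test fixture stands somewhere in the left lane of its H-shaped gate. Push it with your fingers to the cross channel, across to the right lane, and then forward (away from the robot) until it is fully home in the third slot, the one with three dots, without letting it drop back into the fourth slot. Only push: do not pinch the grip between the fingers, leave the loose things around it where they are, and finish clear of the lever.

Things in the scene. Friction and masses are not known exactly. Their poses are not given: they have to be found in the camera images.
- fixture: Test fixture, fixed to the table: black jig plate 12 mm thick (own x -105 to 195 mm, y -200 to 200 mm) with a grey gate housing (140 mm in x, 130 mm in y, 96 mm high) and, at x 93 to 178 mm, a green board with four sockets, top at 39 mm. Origin: on the table under the middle of the H gate. x points forward (away from the robot), y left, z up; yawed up to 0.3 rad either way.
- gate_mid (a point): Middle of the H gate, on the top of the aluminium gate plate, 96 mm up; axes as the fixture's. Two lanes run along x at y = +20 mm (left) and y = -20 mm (right), joined by a cross channel along y at x = 0, 18 mm wide; the stem is 12 mm. Slots: first = left forward (one blue dot), second = left back (two), third = right forward (three), fourth = right back (four).
- shift_fore (a joint): Fore-and-aft angle of the lever, rad: 0 = in the cross channel, +0.30 = fully forward (stop), -0.30 = fully back (stop). It goes across freely within about +-0.035; up to 0.1 off the gate corner guides it in; beyond, it is blocked. Axis: the fixture's y, through the pivot at fixture (0, 0, 22 mm). Friction, no spring: it stays where left; 2 to 3 N at the grip moves it.
- shift_side (a joint): Sideways angle of the lever, rad: -0.26 = left lane (stop), +0.26 = right lane (stop), 0 = midway. Same pivot and friction; it tilts about the x axis carried by shift_fore. While the lever stands in a slot the gate's solid middle keeps this beyond about 0.2 either way.
- grip_center (a point): Middle of the lever's red grip, a square block 36 x 36 mm (faces 18 mm from this point), 60 mm tall, with black ribs and a 4 mm cap, on a 12 mm steel stem. 126 mm from the pivot along the lever: 148 mm above the table if upright (grip 118 to 178 mm). It travels about 37 mm forward or back and 32 mm left or right of the gate's middle. Axes: the lever's own, z along the stem.
- grip_far: Far side face plate of the grip (its forward face), 26 mm wide, 60 mm tall, 4 mm thick; the origin is in the plate's middle.
- grip_near: Near side face plate of the grip (facing back, to the robot); as above.
- grip_left: Left face plate of the grip; as above.
- grip_right: Right face plate of the grip; as above.
- slot1 (a point): Slot 1 in the gate plate, forward end of the left lane: where the stem stands when fully home, at the plate's top (96 mm up).
- slot2 (a point): Slot 2 in the gate plate, back end of the left lane: where the stem stands when fully home, at the plate's top (96 mm up).
- slot3 (a point): Slot 3 in the gate plate, forward end of the right lane: the third slot, the goal: where the stem stands when fully home, at the plate's top (96 mm up).
- slot4 (a point): Slot 4 in the gate plate, back end of the right lane: where the stem stands when fully home, at the plate's top (96 mm up).
- module: Loose bystander: a spare green sensor module with a steel can, 50 x 36 x 16 mm, lying on the left wing of the jig plate; origin under its middle.
- flux_jar: Loose bystander: a small closed jar, 42 mm across, 55 mm tall, on the left wing; origin under its middle.
- ref_weight: Loose bystander: a brass cylinder weight, 38 mm across, 50 mm tall, on the right wing; origin under its middle.
- probe_cap: Loose bystander: an orange plastic cap with a stub, 34 mm across, 38 mm tall, on the right wing; origin under its middle.
- scanner: Loose bystander: a black and grey hand-held code scanner lying on the table to the left, 190 x 60 x 50 mm; origin under its middle.
- tape_roll: Loose bystander: a yellow roll of tape lying flat on the table to the left, 90 mm across, 24 mm tall; origin under its middle.
- cleaner: Loose bystander: a closed bottle standing on the table to the right, 52 mm across, 110 mm tall; origin under its middle.

How it is judged (in metres and radians):
On the way, in this order (a step that is already met when the one before it is completed fails the run):
1. the lever is across in the right lane, still at the cross channel (value of joint shift_side above 0.19 rad and value of joint shift_fore between -0.12 and 0.12 rad), for 0.05 s.
2. the lever is forward in the third slot (value of joint shift_side above 0.17 rad and value of joint shift_fore above 0.26 rad), for 0.1 s.
At the end, for the whole second after the job is handed in: The lever rests fully forward in the right lane: shift_fore above 0.26 rad (stop at 0.30) and shift_side above 0.17 rad, at rest (all of step 2 and velocity of joint shift_fore between -0.05 and 0.05 rad/s); the robot touches nothing.
It fails at once if the lever drops back into the fourth slot (right lane, shift_fore below -0.17) (value of joint shift_side above 0.15 rad and value of joint shift_fore below -0.17 rad).
It fails at once if the grip is pinched: fingers press on opposite faces at once, over 1 N each ((contact force between the fingers and grip_far above 1 N and contact force between the fingers and grip_near above 1 N) or (contact force between the fingers and grip_left above 1 N and contact force between the fingers and grip_right above 1 N)).
It fails at once if a loose bystander is moved or lifted by more than 15 mm (distance of any of module, flux_jar, ref_weight, probe_cap, scanner, tape_roll, cleaner from where it was at the start of the episode above 0.015 m).
It also fails if it takes over 54 s, if anything falls off the work surface, if the arm or the gripper's body presses on something with over 40 N, if the wrist force passes 120 N, or if a joint passes its speed limit or range.

## Robot

A 6-joint arm with a two-finger parallel gripper is mounted at the origin on the work surface. World frame = base frame: x ahead of the robot, y to its left, z up, the work surface at z = 0. Lengths are in m, angles in degrees, forces in N, time in s.
With the tool pointing down it reaches from about 0.25 to 0.725 m from the base axis. Payload 9.7 kg.
Tool frame: the origin (TCP) lies between the finger pads; the fingertips stand 25 mm ahead of it and the grasp point (between the pads) lies 6 mm ahead of it; z points along the fingers, y is the line along which they close (so a half turn about z gives the same grasp; the last joint's range is limited). The gripper opens to 85 mm and grips with 20 to 120 N. Pads are 22 mm wide; open, the fingers measure 114 mm over their backs; the gripper's body (76 mm by 85 mm) begins 54 mm behind the grasp point. The pads swing forward as they close: fully open they stand 13 mm farther back than shut.
Start: joints at [67.724, 4.979, 10.078, 95.1, 0, 90], TCP at [0.208, 0.509, 0.256] pointing down, gripper open.
Joint ranges: [-179.16, 179.16], [-48.56, 103.87], [-65.8, 70.77], [-126.05, 130.52], [-82.76, 87.17], [-180, 180]. Speed limits (degrees/s): [127.2, 127.2, 147.25, 180, 180, 180].

## Interface

Orientations are given as [roll, pitch, yaw] about the fixed x, y, z axes, in that order (R = Rz(yaw) Ry(pitch) Rx(roll)).
In Python, from workcell import bot gives the robot as it stands.
- The arm moves only by the tool drive_effector, called after ">>>" as name(argument=value, ...) on one line, values as JSON. Schema: {"type":"object","properties":{"segments":{"type":"string"},"force":{"type":"number"},"only":{"type":"string"},"quiet":{"type":"boolean"},"lines":{"type":"string"}},"required":["segments"],"additionalProperties":false}. segments is a string of 1 to 5 rows, parted by a bar, with the numbers parted by spaces; each row has 5 numbers: dx, dy, dz in parts of the range, where 1.0 means 0.25 m, then a turn about the tool's z in parts of the range, where 1.0 means 90 degrees, then the finger opening in m; each row is the pose to reach, as a shift and turn from the pose commanded when the call began, along the tool's axes at that moment; what a row does not reach only later rows make up. A row lasts 1/12 s, in which the tool goes at most 0.0417 m and 7.16 degrees, less where a joint would pass 70% of its speed; a pose out of reach is approached as far as the arm can. The fingers move at their own pace and stop on an object; force is the grip in N (left out, the last holds). Time passes only in rows, so rows that do not move let the fingers close. The tool returns the time, the measured TCP pose, the force, the opening and the grip force at its end. only (a regular expression) keeps the lines of the reply that match it, lines (a string "A,B") keeps lines A to B, and quiet returns only ok. No shift or turn number may pass 1 either way. Input that does not fit is refused with a message, and nothing moves.
- bot.get_obs(): the state, without advancing time (a new reading comes with each control period).
- bot.camera(name): name is "scene" or "top"; returns the picture (384x512x3 uint8, blue, green, red); there is no depth.
- bot.camera_info(name): a dict with "mtx" (3x3 intrinsics, pixels), "extrinsics" (4x4, takes a point from camera to world coordinates). Camera axes: x right, y down, z forward; pixel columns grow to the right and rows downward; lengths in m; the calibration is good to about 2 mm. A picture is of the moment at which its call begins. camera_info takes no time and is no camera call.
- bot.job_done(): hands the job in; it is judged then, once.
The state is a dict: "time": time; "q": joint angles; "qd": joint speeds; "joint_efforts": joint torques, N m; "ee_pos": TCP position; "tcp_rot": TCP orientation; "wrist_force": force on the tool from outside, world axes, zero at the start; "torque": the same for the moment, N m; "opening": finger opening in m; "grasp_force": force on a finger pad.
Only numpy, scipy, OpenCV 4.12 (cv2) and the standard library are available. Lean on these libraries where they do the work, as an engineer would, in place of code of your own. Each camera call takes 0.05 s, during which the arm holds its last target. There are 200 camera calls.

## Working session

There is one attempt and no reset: what is moved stays moved. The work goes in short steps, Python scripts to look and compute and a tool call to move; the robot and the scene stay as the last step left them, time stands still between calls to the robot, and variables do not carry over. Pictures are saved under pics/ and viewed, at most 10 in all, crops included, and the job is handed in when it is done.

```bash
ls; mkdir -p pics
```

Run:
```python
from workcell import bot
import cv2,numpy as np
for n in("scene","top"):
    im=bot.camera(n); cv2.imwrite(f"pics/{n}0.png",im)
    i=bot.camera_info(n); print(n,np.round(i["mtx"],1).tolist(),np.round(i["extrinsics"],3).tolist())
o=bot.get_obs(); print(o["time"],o["ee_pos"],o["tcp_rot"],o["opening"])
```

```text
pics
workcell.py
scene [[471.6, 0.0, 251.4], [0.0, 471.6, 181.7], [0.0, 0.0, 1.0]] [[-0.721, 0.45, -0.526, 1.239], [0.693, 0.465, -0.552, 0.759], [-0.004, -0.762, -0.647, 0.994], [0.0, 0.0, 0.0, 1.0]]
top [[458.0, 0.0, 258.4], [0.0, 458.0, 192.3], [0.0, 0.0, 1.0]] [[-0.006, -0.985, 0.174, 0.26], [-1.0, 0.008, 0.008, 0.024], [-0.009, -0.174, -0.985, 1.468], [0.0, 0.0, 0.0, 1.0]]
0.1 [0.20840382 0.50877764 0.25563834] [-1.79928766e+02 -9.92733966e-04  1.57724868e+02] 0.08526680362438402
```

View pics/scene0.png

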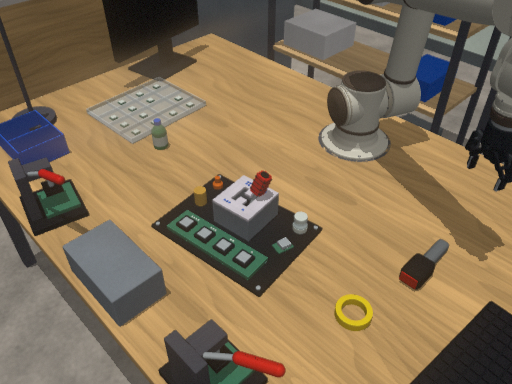

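View pics/top0.png

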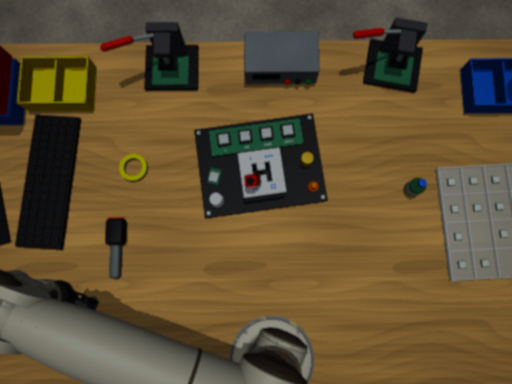

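The pictures show the fixture around top pixel (262,165), with its board forward. The red grip is at about (252,181) in the top view and (261,183) in the scene view, in the left lane towards the back. Next I measure it.

Create h.py:
```python
from workcell import bot
import cv2,numpy as np
I={n:bot.camera_info(n) for n in("scene","top")}
def ray(n,p):
    E=np.array(I[n]["extrinsics"]); d=np.linalg.inv(np.array(I[n]["mtx"]))@np.array([p[0],p[1],1.]); return E[:3,3],E[:3,:3]@d
def plane(n,p,z):
    o,d=ray(n,p); return (o+d*(z-o[2])/d[2])
def two(ps,pt):
    a,u=ray("scene",ps); b,v=ray("top",pt)
    s=np.linalg.lstsq(np.c_[u,-v],b-a,rcond=None)[0]; p,q=a+u*s[0],b+v*s[1]
    return (p+q)/2,np.linalg.norm(p-q)
def project(n,P):
    E=np.linalg.inv(np.array(I[n]["extrinsics"])); c=E[:3,:3]@P+E[:3,3]; m=np.array(I[n]["mtx"])@c; return m[:2]/m[2]
def big(mask,roi):
    x0,y0,x1,y1=roi; m=np.zeros_like(mask); m[y0:y1,x0:x1]=mask[y0:y1,x0:x1]
    c=max(cv2.findContours(m,cv2.RETR_EXTERNAL,cv2.CHAIN_APPROX_NONE)[0],key=cv2.contourArea)
    M=cv2.moments(c); return c[:,0,:].astype(float),np.array([M["m10"],M["m01"]])/M["m00"],M["m00"]
def red(im):
    h=cv2.cvtColor(im,cv2.COLOR_BGR2HSV); return cv2.inRange(h,(0,150,60),(6,255,255))|cv2.inRange(h,(172,150,60),(180,255,255))
```

Run:
```python
from h import *
t=cv2.imread("pics/top0.png"); s=cv2.imread("pics/scene0.png")
# plate from top and scene: non-wood hull
def black(im): 
    g=im.max(2); return cv2.morphologyEx((g<60).astype(np.uint8)*255,cv2.MORPH_CLOSE,np.ones((3,3)))
for n,im,roi in(("top",t,(190,108,332,222)),("scene",s,(145,170,330,295))):
    c,_,a=big(black(im),roi)
    P=np.array([plane(n,p,.012)[:2] for p in c],np.float32)
    r=cv2.minAreaRect(P); print(n,a,"rect",np.round(r,4) if 0 else r)
    hsv=cv2.cvtColor(im,cv2.COLOR_BGR2HSV)
    w=cv2.inRange(hsv,(0,0,150),(180,60,255))
    roi2=(232,140,292,210) if n=="top" else (208,172,285,242)
    c,_,a=big(cv2.morphologyEx(w,cv2.MORPH_CLOSE,np.ones((5,5))),roi2)
    P=np.array([plane(n,p,.096)[:2] for p in c],np.float32); print(" gate",a,cv2.minAreaRect(P))
    c,m,a=big(red(im),(240,165,275,200)); print(" red",m,a,cv2.boundingRect(c.astype(np.int32)))
    x0,y0,x1,y1=(190,108,332,222) if n=="top" else (145,165,330,295)
    cv2.imwrite(f"pics/{n}c.png",cv2.resize(im[y0:y1,x0:x1],None,fx=4,fy=4,interpolation=cv2.INTER_CUBIC))
```

```text
top 10509.0 rect ((0.6081973314285278, 0.03193332254886627), (0.29771292209625244, 0.39639464020729065), 7.581370830535889)
 gate 843.0 ((0.5648021697998047, 0.025915175676345825), (0.1304384171962738, 0.1210990622639656), 7.816760540008545)
 red [250.97131148 180.33333333] 122.0 (245, 174, 13, 13)
scene 7160.0 rect ((0.6136649250984192, 0.03780926764011383), (0.29825326800346375, 0.3973083794116974), 7.72703742980957)
 gate 1087.0 ((0.5640754103660583, 0.027334004640579224), (0.1409432291984558, 0.13111664354801178), 8.041571617126465)
 red [259.65514759 184.00575954] 231.5 (251, 171, 20, 25)
```

View pics/topc.png

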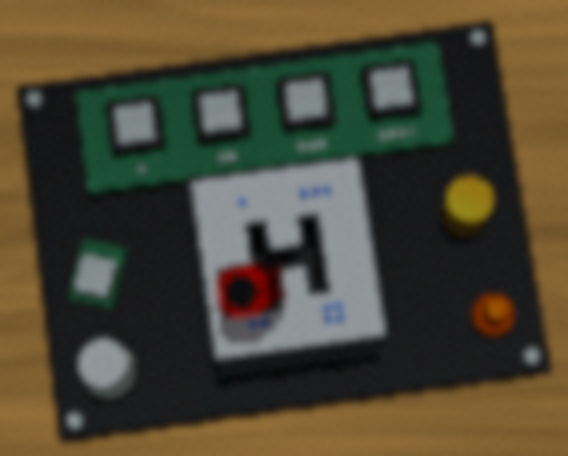

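View pics/scenec.png

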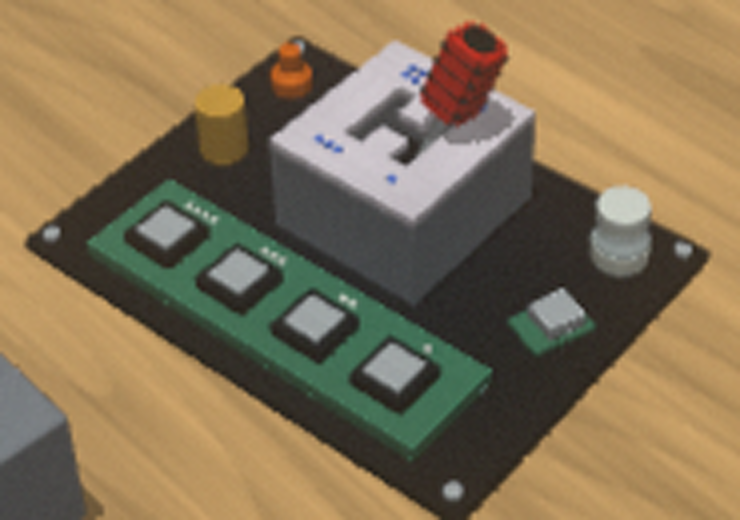

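The crops show the gate with the grip at the back of the left lane: cap at top pixel (250.5,180.5) and scene pixel (265.5,174.5). The right lane is empty, and the jar, module, weight and cap stand on the wings. Now I triangulate to check heights and the lever angles.

Add to h.py:
```python
C=np.array([.5645,.0265]); YAW=np.radians(7.8)
RF=np.array([[np.cos(YAW),-np.sin(YAW)],[np.sin(YAW),np.cos(YAW)]])
def tofix(P): return np.r_[RF.T@(P[:2]-C),P[2]]
def toworld(F): return np.r_[RF@np.array(F[:2])+C,F[2]]
def lever(a,b,r):  # fore a, side b, distance r -> fixture pt
    v=np.array([0,-np.sin(b),np.cos(b)])*r
    return np.array([v[2]*np.sin(a),v[1],v[2]*np.cos(a)+.022])
```

Run:
```python
from h import *
P,e=two((265.5,174.5),(250.5,180.5)); f=tofix(P); print("cap",P,f,e,"fore",np.arctan2(f[0],f[2]-.022),"side",-np.arctan2(f[1],np.hypot(f[0],f[2]-.022)),"r",np.linalg.norm(f-[0,0,.022]))
# dots: one (slot1), three (slot3), four
for n,ps,pt in(("dot1",(391,179),(242,202)),("dot3",(329,144),(315,191)),("dot4",(412,74),(334,313))):
    P,e=two(np.array(ps)/4+[145,165],np.array(pt)/4+[190,108]); print(n,np.round(P,4),np.round(tofix(P),4),round(e,4))
o=bot.get_obs(); print(o["time"])
for a in(-.3,-.2,0,.3):print(a,lever(a,-.26,.126),lever(a,-.26,.156))
```

```text
cap [0.52139796 0.05956735 0.17015424] [-0.03821549  0.03861102  0.17015424] 0.005579597836110281 fore -0.25244125470030915 side -0.2471926699033202 r 0.1578002386937078
dot1 [0.6072 0.0601 0.0934] [0.0469 0.0275 0.0934] 0.0026
dot3 [0.615  0.004  0.0942] [ 0.047  -0.0292  0.0942] 0.0034
dot4 [ 0.5198 -0.0102  0.0934] [-0.0493 -0.0303  0.0934] 0.0017
0.1
-0.3 [-0.03598406  0.03239215  0.13832668] [-0.04455169  0.04010457  0.16602351]
-0.2 [-0.024191    0.03239215  0.14133794] [-0.02995076  0.04010457  0.16975174]
0 [0.         0.03239215 0.14376514] [0.         0.04010457 0.17275684]
0.3 [0.03598406 0.03239215 0.13832668] [0.04455169 0.04010457 0.16602351]
```

Add to h.py:
```python
from scipy.spatial.transform import Rotation as R
def go(x,y,z,yaw=None):  # fixture-frame TCP goal -> shift in tool axes
    o=bot.get_obs(); T=R.from_euler("xyz",o["tcp_rot"],degrees=True).as_matrix()
    d=T.T@(toworld([x,y,z])-o["ee_pos"]); w=(187.8-o["tcp_rot"][2]+180)%360-180
    print("t",round(o["time"],2),"q",np.round(o["q"],1),"fix",np.round(tofix(o["ee_pos"]),4),"shift",np.round(d,4),"turn",np.round(-w,1),"F",np.round(o["wrist_force"],1))
```

```bash
python3 -c "
from h import *
go(-.085,.033,.256)"
```

```text
t 0.1 q [67.7  5.  10.  95.1  0.  90. ] fix [-0.2873  0.5261  0.2556] shift [-0.4222 -0.3253  0.    ] turn -30.1 F [-0.4  0.3  0.4]
```

Careful with the scale: shifts go in shares of 0.25 m and turns go in shares of 90 degrees. That gives: -0.158 m / 0.25 = -0.632, -0.05 m / 0.25 = -0.2, -30.1 degrees / 90 = -0.3344.

>>> drive_effector(segments="-0.12 -0.1 0 -0.0667 0 | -0.24 -0.2 0 -0.1333 0 | -0.38 -0.292 0 -0.2 0 | -0.5 -0.388 0 -0.2667 0 | -0.632 -0.488 0 -0.3344 0", force=20)

```text
time: 0.52
ee_pos: [0.308, 0.3359, 0.2559]
tcp_rot: [-180.0, -0.0, -172.1]
wrist_force: [1.0, 0.2, 0.3]
opening: 0.0257
grasp_force: 0.0
```

```bash
python3 -c "
from h import *
go(-.085,.033,.256)"
```

```text
t 0.52 q [47.5 -7.8 -2.5 95.3 -0.  39.6] fix [-0.2122  0.3414  0.2559] shift [-0.1265 -0.3086 -0.    ] turn 0.1 F [1.  0.2 0.3]
```

To row units: -0.185 m / 0.25 = -0.74, -0.148 m / 0.25 = -0.592.

>>> drive_effector(segments="-0.06 -0.148 0 0 0 | -0.12 -0.296 0 0 0 | -0.184 -0.444 0 0 0 | -0.244 -0.592 0 0 0 | -0.304 -0.74 0 0 0")

```text
time: 0.93
ee_pos: [0.4078, 0.1623, 0.2562]
tcp_rot: [180.0, 0.0, -172.4]
wrist_force: [1.9, 1.0, -0.1]
opening: 0.0001
grasp_force: 0.0
```

>>> drive_effector(segments="-0.06 -0.148 0 0 0 | -0.12 -0.296 0 0 0 | -0.2 -0.492 0 0 0 | -0.2 -0.492 0 0 0 | -0.2 -0.492 0 0 0")

```text
time: 1.35
ee_pos: [0.4741, 0.0464, 0.2555]
tcp_rot: [-180.0, -0.1, -172.7]
wrist_force: [0.4, -0.7, 0.7]
opening: -0.0002
grasp_force: 0.0
```

```bash
python3 -c "
from h import *
go(-.085,.033,.165)"
```

```text
t 1.35 q [ 5.6 -5.  -0.  95.1 -0.  -1.7] fix [-0.0869  0.032   0.2555] shift [-0.002   0.001   0.0905] turn -0.5 F [ 0.4 -0.7  0.7]
```

Now lower to z 0.165, then look.

To row units: 0.09 m / 0.25 = 0.36, 0.07 m / 0.25 = 0.28, -0.4 degrees / 90 = -0.0044.

>>> drive_effector(segments="0 0.004 0.14 -0.0044 0 | 0 0.004 0.28 -0.0044 0 | 0 0.004 0.36 -0.0044 0 | 0 0.004 0.36 -0.0044 0")

```text
time: 1.68
ee_pos: [0.4705, 0.0507, 0.1618]
tcp_rot: [180.0, -0.4, -172.0]
wrist_force: [0.6, -0.2, 0.0]
opening: -0.0003
grasp_force: 0.0
```

Run:
```python
from h import *
go(-.085,.033,.165)
s=bot.camera("scene");t=bot.camera("top")
v=np.hstack([cv2.resize(s[130:240,190:320],None,fx=3,fy=3),cv2.resize(t[120:230,200:330],None,fx=3,fy=3)])
cv2.imwrite("pics/a.png",v)
```

```text
t 1.68 q [  6.1  -6.  -11.3  85.1   0.   -1.9] fix [-0.0898  0.0367  0.1618] shift [-0.0048 -0.0038 -0.0033] turn 0.2 F [ 0.6 -0.2  0. ]
```

View pics/a.png

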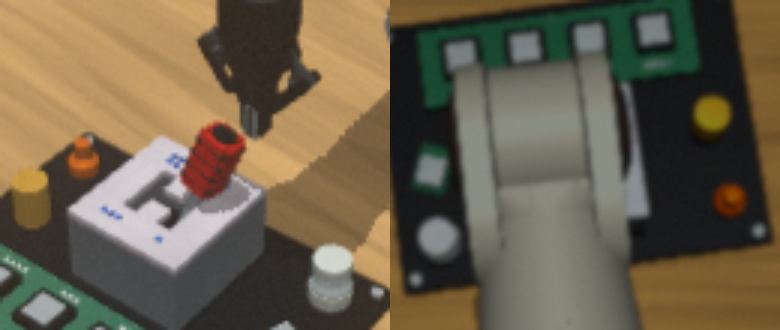

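The scene crop shows the closed fingertips at full-image pixel (275,176), behind the grip. The knuckles stand about 45 mm above the tips. I check the tip height, then push forward in A.

Run:
```python
from h import *
for d in(.02,.025,.03,.038): print(d,project("scene",toworld([-.0898,.0367,.1618-d])))
go(-.0295,.033,.167)
```

```text
0.02 [274.72842274 172.71646389]
0.025 [274.6791245 174.0691622]
0.03 [274.63006193 175.41539373]
0.038 [274.55204783 177.55602855]
t 1.78 q [  6.1  -6.1 -10.8  85.3   0.   -1.9] fix [-0.0879  0.0365  0.1666] shift [-0.0584 -0.0037 -0.0004] turn 0.2 F [-0.3  0.6  0.6]
```

To row units: -0.03 m / 0.25 = -0.12, -0.018 m / 0.25 = -0.072.

>>> drive_effector(segments="-0.024 -0.012 0 0 0 | -0.048 -0.012 0 0 0 | -0.072 -0.012 0 0 0 | -0.096 -0.012 0 0 0 | -0.12 -0.012 0 0 0")

```text
time: 2.2
ee_pos: [0.5038, 0.0512, 0.1669]
tcp_rot: [-180.0, -0.0, -172.0]
wrist_force: [-3.5, -0.7, 3.0]
opening: -0.0001
grasp_force: 1.9
```

>>> drive_effector(segments="-0.024 0 0 0 0 | -0.048 0 0 0 0 | -0.068 0 0 0 0 | -0.084 0 0 0 0 | -0.1 0 0 0 0")

```text
time: 2.62
ee_pos: [0.5284, 0.0546, 0.1661]
tcp_rot: [180.0, -0.0, -172.0]
wrist_force: [-2.7, -1.7, 1.2]
opening: 0.0001
grasp_force: 1.1
```

>>> drive_effector(segments="0 0 0 0 0 | 0 0 0 0 0")

```text
time: 2.78
ee_pos: [0.5282, 0.0546, 0.1661]
tcp_rot: [180.0, 0.0, -172.0]
wrist_force: [-0.4, 0.6, 0.1]
opening: -0.0001
grasp_force: 0.0
```

Run:
```python
from h import *
go(-.0295,.033,.167)
s=bot.camera("scene"); c,m,a=big(red(s),(230,155,285,215)); print(m,a)
for k in(-.25,-.1,-.05,0,.05):print(k,project("scene",toworld(lever(k,-.26,.126))))
cv2.imwrite("pics/b.png",cv2.resize(s[130:240,190:320],None,fx=5,fy=5))
```

```text
t 2.78 q [ 5.9  1.5 -3.5 85.   0.  -2.1] fix [-0.0321  0.0328  0.1661] shift [-0.0026  0.0002 -0.0009] turn 0.2 F [-0.4  0.6  0.1]
[253.55582329 188.57670683] 207.5
-0.25 [260.81362777 183.27634996]
-0.1 [256.86367546 185.7289207 ]
-0.05 [255.51126382 186.73782221]
0 [254.14725142 187.83920123]
0.05 [252.775571   189.03060159]
```

View pics/b.png

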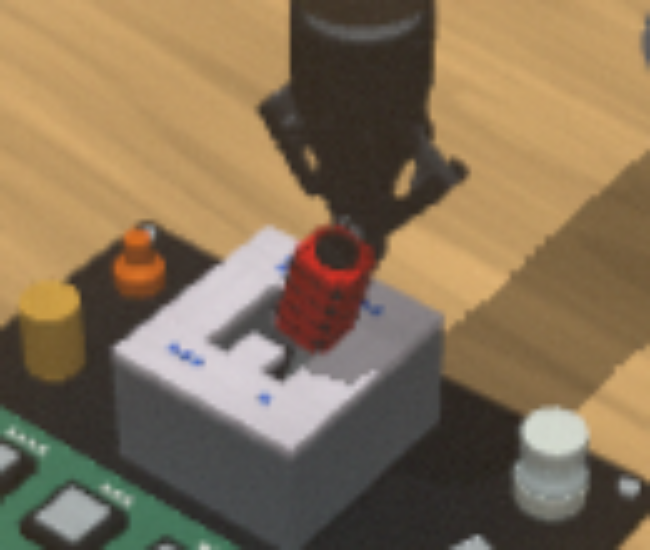

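The crop shows the stem at the cross channel (estimated fore about -0.01), with the fingers just behind the grip. Next I back off and go round to the left side.

To row units: 0.07 m / 0.25 = 0.28, 0.02 m / 0.25 = 0.08.

>>> drive_effector(segments="0.08 0 0 0 0 | 0.2 0.08 -0.044 0 0 | 0.2 0.22 -0.044 0 0 | 0.08 0.28 -0.044 0 0 | -0.06 0.28 -0.044 0 0")

```text
time: 3.25
ee_pos: [0.5324, 0.1286, 0.179]
tcp_rot: [179.9, 0.2, -171.9]
wrist_force: [0.0, -0.2, -0.0]
opening: 0.0001
grasp_force: 0.0
```

>>> drive_effector(segments="0 0 0 0 0 | 0 0 0 0 0")

```text
time: 3.42
ee_pos: [0.5336, 0.1264, 0.176]
tcp_rot: [-180.0, -0.1, -172.0]
wrist_force: [-0.1, 0.1, 0.4]
opening: -0.0003
grasp_force: 0.0
```

```bash
python3 -c "
from h import *
go(0,.065,.177)"
```

```text
t 3.42 q [13.3  4.   0.1 86.3 -0.   5.3] fix [-0.017   0.1031  0.176 ] shift [-0.0169 -0.0382 -0.001 ] turn 0.2 F [-0.1  0.1  0.4]
```

To row units: -0.037 m / 0.25 = -0.148, -0.01 m / 0.25 = -0.04, 0.2 degrees / 90 = 0.0022.

>>> drive_effector(segments="-0.068 -0.04 0 0.0022 0 | -0.068 -0.072 0 0.0022 0 | -0.068 -0.1 0 0.0022 0 | -0.068 -0.124 0 0.0022 0 | -0.068 -0.148 0 0.0022 0")

```text
time: 3.83
ee_pos: [0.5544, 0.0911, 0.1779]
tcp_rot: [179.9, 0.0, -172.2]
wrist_force: [-0.2, 3.2, 2.4]
opening: 0.0001
grasp_force: 1.7
```

>>> drive_effector(segments="0 -0.024 0 0 0 | 0 -0.048 0 0 0 | 0 -0.072 0 0 0 | 0 -0.096 0 0 0 | 0 -0.12 0 0 0")

```text
time: 4.25
ee_pos: [0.5591, 0.0614, 0.1773]
tcp_rot: [-180.0, -0.0, -172.2]
wrist_force: [-0.1, 2.5, 2.1]
opening: -0.0001
grasp_force: 1.1
```

```bash
python3 - <<'E'
from h import *
go(0,0,.177)
s=bot.camera("scene"); c,m,a=big(red(s),(215,155,285,215)); print(m,a)
for b in(-.26,-.1,0,.1,.26):print(b,project("scene",toworld(lever(0,b,.126))))
E
```

```text
t 4.25 q [ 6.3  5.8  2.2 86.4 -0.  -1.5] fix [-0.0006  0.0353  0.1773] shift [-0.0006 -0.0353  0.0003] turn -0.0 F [-0.1  2.5  2.1]
[244.477842   184.66184971] 173.0
-0.26 [254.14725142 187.83920123]
-0.1 [248.49731348 183.94363779]
0 [244.94961583 181.94897627]
0.1 [241.43990207 180.31692043]
0.26 [236.00360877 178.49236907]
```

To row units: -0.03 m / 0.25 = -0.12, -0.018 m / 0.25 = -0.072.

>>> drive_effector(segments="0 -0.024 0 0 0 | 0 -0.048 0 0 0 | 0 -0.072 0 0 0 | 0 -0.096 0 0 0 | 0 -0.12 0 0 0")

```text
time: 4.72
ee_pos: [0.5632, 0.0316, 0.1772]
tcp_rot: [-180.0, -0.0, -172.2]
wrist_force: [-0.3, 2.4, -0.1]
opening: -0.0002
grasp_force: 0.9
```

>>> drive_effector(segments="0 -0.012 0 0 0 | 0 -0.02 0 0 0")

```text
time: 4.88
ee_pos: [0.5639, 0.0267, 0.1769]
tcp_rot: [180.0, -0.0, -172.2]
wrist_force: [-0.6, 1.9, -0.9]
opening: -0.0004
grasp_force: 0.8
```

Run:
```python
from h import *
go(0,0,.177)
s=bot.camera("scene"); c,m,a=big(red(s),(215,155,285,215)); print(m,a)
cv2.imwrite("pics/c.png",cv2.resize(s[130:240,190:320],None,fx=5,fy=5))
```

```text
t 4.88 q [ 2.7  6.1  2.5 86.4 -0.  -5. ] fix [-0.0006  0.0003  0.1769] shift [-0.0006 -0.0003 -0.0001] turn -0.0 F [-0.6  1.9 -0.9]
[236.43732591 181.17084494] 179.5
```

View pics/c.png

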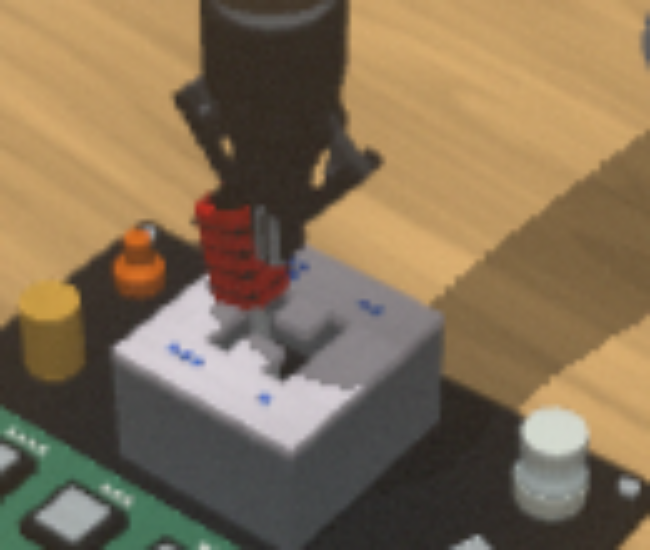

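The crop shows the lever leaning right at the cross channel, with the fingers on its left face. The force is still only about 2 N, so I push until the stop is felt.

To row units: -0.004 m / 0.25 = -0.016, -0.002 m / 0.25 = -0.008.

>>> drive_effector(segments="0 -0.008 0 0 0 | 0 -0.016 0 0 0")

```text
time: 5.1
ee_pos: [0.5643, 0.0233, 0.1772]
tcp_rot: [180.0, -0.0, -172.2]
wrist_force: [-0.8, 1.4, -0.6]
opening: -0.0002
grasp_force: 0.8
```

>>> drive_effector(segments="0 -0.008 0 0 0 | 0 -0.012 0 0 0 | 0 -0.012 0 0 0")

```text
time: 5.35
ee_pos: [0.5648, 0.0202, 0.1772]
tcp_rot: [-180.0, -0.0, -172.2]
wrist_force: [-0.3, 1.6, -0.7]
opening: 0.0004
grasp_force: 0.7
```

Run:
```python
from h import *
go(0,0,.177)
s=bot.camera("scene"); c,m,a=big(red(s),(215,155,285,215)); print(m,a)
```

```text
t 5.35 q [ 2.1  6.2  2.6 86.5 -0.  -5.7] fix [-0.0005 -0.0063  0.1772] shift [-0.0005  0.0063  0.0002] turn -0.0 F [-0.3  1.6 -0.7]
[235.14713896 180.56584923] 183.5
```

To row units: -0.003 m / 0.25 = -0.012, -0.002 m / 0.25 = -0.008.

>>> drive_effector(segments="0 -0.008 0 0 0 | 0 -0.012 0 0 0")

```text
time: 5.57
ee_pos: [0.5651, 0.0178, 0.1771]
tcp_rot: [179.9, -0.0, -172.2]
wrist_force: [-1.2, 7.0, -1.8]
opening: 0.0001
grasp_force: 3.0
```

>>> drive_effector(segments="0 -0.008 0 0 0 | 0 -0.012 0 0 0")

```text
time: 5.73
ee_pos: [0.5654, 0.0157, 0.1769]
tcp_rot: [179.8, -0.0, -172.2]
wrist_force: [-0.9, 11.7, -3.5]
opening: -0.0
grasp_force: 5.3
```

Run:
```python
from h import *
go(0,0,.177)
s=bot.camera("scene"); c,m,a=big(red(s),(215,155,285,215)); print(m,a)
```

```text
t 5.73 q [ 1.5  6.3  2.7 86.5  0.2 -6.3] fix [-0.0006 -0.0109  0.1769] shift [-0.0006  0.0109 -0.0001] turn 0.0 F [-0.9 11.7 -3.5]
[235.33996212 181.37215909] 176.0
```

The force rose to 12 N, so the lever is at its right stop. Next I go back and round behind it.

To row units: 0.07 m / 0.25 = 0.28, 0.05 m / 0.25 = 0.2.

>>> drive_effector(segments="0 0.08 0 0 0 | 0.06 0.14 0 0 0 | 0.2 0.14 0 0 0 | 0.28 0.06 0 0 0 | 0.28 -0.088 0.04 0 0")

```text
time: 6.2
ee_pos: [0.4973, -0.0155, 0.1697]
tcp_rot: [-180.0, 0.2, -172.0]
wrist_force: [0.3, 0.2, 0.2]
opening: 0.0002
grasp_force: 0.0
```

>>> drive_effector(segments="0 0 0 0 0 | 0 0 0 0 0")

```text
time: 6.37
ee_pos: [0.4991, -0.0184, 0.1673]
tcp_rot: [-180.0, 0.0, -172.4]
wrist_force: [-0.6, 0.5, -0.9]
opening: -0.0002
grasp_force: 0.0
```

Run:
```python
from h import *
go(-.03,-.034,.165)
s=bot.camera("scene"); c,m,a=big(red(s),(215,155,285,215)); print(m,a)
for k in(-.1,-.05,0,.05,.1):print(k,project("scene",toworld(lever(k,.25,.126))))
```

```text
t 6.37 q [-2.1 -2.8 -7.7 85.1 -0.  -9.7] fix [-0.0709 -0.0356  0.1673] shift [-0.0409  0.0017  0.0023] turn -0.2 F [-0.6  0.5 -0.9]
[236.72337744 178.93509767] 264.5
-0.1 [239.09915662 176.56266271]
-0.05 [237.72133486 177.52426276]
0 [236.33452541 178.57751764]
0.05 [234.94273983 179.72010007]
0.1 [233.55007008 180.94933725]
```

The lever is still at the cross channel in the right lane. Push forward.

To row units: -0.047 m / 0.25 = -0.188, -0.041 m / 0.25 = -0.164.

>>> drive_effector(segments="-0.048 0 0 0 0 | -0.096 0 0 0 0 | -0.136 0 0 0 0 | -0.164 0 0 0 0 | -0.188 0 0 0 0")

```text
time: 6.83
ee_pos: [0.5463, -0.0099, 0.1673]
tcp_rot: [-180.0, -0.0, -172.2]
wrist_force: [-3.7, -0.5, 2.6]
opening: 0.0003
grasp_force: 1.4
```

>>> drive_effector(segments="-0.024 0 0 0 0 | -0.048 0 0 0 0 | -0.072 0 0 0 0 | -0.088 0 0 0 0 | -0.104 0 0 0 0")

```text
time: 7.25
ee_pos: [0.5718, -0.0068, 0.167]
tcp_rot: [180.0, -0.0, -172.2]
wrist_force: [-1.5, 1.2, -0.4]
opening: -0.0001
grasp_force: 0.9
```

Run:
```python
from h import *
go(.006,-.034,.165)
s=bot.camera("scene"); c,m,a=big(red(s),(205,155,285,215)); print(m,a)
for k in(0,.1,.2,.25,.3):print(k,project("scene",toworld(lever(k,.25,.126))))
```

```text
t 7.25 q [-0.7  7.1  2.5 85.4  0.  -8.5] fix [ 0.0027 -0.034   0.167 ] shift [-0.0033  0.      0.002 ] turn -0.0 F [-1.5  1.2 -0.4]
[229.5462585  186.31632653] 245.0
0 [236.33452541 178.57751764]
0.1 [233.55007008 180.94933725]
0.2 [230.77874837 183.65537666]
0.25 [229.40852947 185.12514362]
0.3 [228.0542549  186.66751258]
```

To row units: -0.006 m / 0.25 = -0.024, -0.004 m / 0.25 = -0.016.

>>> drive_effector(segments="-0.008 0 0 0 0 | -0.016 0 0 0 0 | -0.024 0 0 0 0")

```text
time: 7.55
ee_pos: [0.5775, -0.0063, 0.1672]
tcp_rot: [-180.0, -0.0, -172.2]
wrist_force: [-3.3, -1.6, -0.7]
opening: 0.0001
grasp_force: 1.3
```

>>> drive_effector(segments="-0.008 0 0 0 0 | -0.012 0 0 0 0")

```text
time: 7.72
ee_pos: [0.5797, -0.006, 0.1669]
tcp_rot: [-180.0, -0.1, -172.2]
wrist_force: [-8.2, -0.9, 0.4]
opening: 0.0
grasp_force: 4.1
```

>>> drive_effector(segments="-0.008 0 0 0 0 | -0.008 0 0 0 0")

```text
time: 7.88
ee_pos: [0.581, -0.0058, 0.1667]
tcp_rot: [-180.0, -0.2, -172.2]
wrist_force: [-10.6, -1.0, 0.0]
opening: 0.0003
grasp_force: 4.8
```

The force rose to 10 N, so the forward stop is reached. Back off and check.

To row units: 0.1 m / 0.25 = 0.4, 0.07 m / 0.25 = 0.28.

>>> drive_effector(segments="0.12 0 0 0 0 | 0.28 0 0 0 0 | 0.4 0 -0.12 0 0 | 0.4 0 -0.24 0 0 | 0.4 0 -0.24 0 0")

```text
time: 8.3
ee_pos: [0.4839, -0.0193, 0.2334]
tcp_rot: [-179.9, 0.5, -172.2]
wrist_force: [0.7, 0.3, 0.7]
opening: 0.0003
grasp_force: 0.0
```

>>> drive_effector(segments="0 0 0 0 0 | 0 0 0 0 0")

```text
time: 8.47
ee_pos: [0.484, -0.0191, 0.2274]
tcp_rot: [-180.0, 0.1, -172.2]
wrist_force: [-0.3, -1.3, -1.5]
opening: 0.0002
grasp_force: 0.0
```

Run:
```python
from h import *
go(.006,-.034,.165)
s=bot.camera("scene"); c,m,a=big(red(s),(205,155,285,215)); print(m,a)
cv2.imwrite("pics/d.png",cv2.resize(s[130:240,190:320],None,fx=5,fy=5))
```

```text
t 8.47 q [ -2.3  -4.6  -2.7  91.8  -0.  -10. ] fix [-0.086  -0.0342  0.2274] shift [-0.0919  0.0003  0.0625] turn -0.0 F [-0.3 -1.3 -1.5]
[228.77754237 187.00564972] 236.0
```

View pics/d.png

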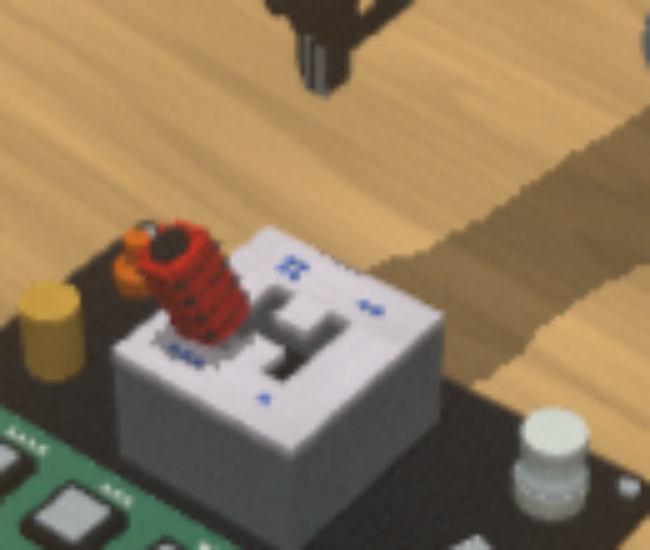

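The crop shows the lever forward in the right lane over the three dots, cap at full-image pixel (224,178.6), with the fingers clear. I take one numeric check before handing in.

Run:
```python
from h import *
for b in (.22,.26):
  for k in(.2,.25,.3):print(b,k,project("scene",toworld(lever(k,b,.158))))
print(project("scene",toworld(lever(-.3,-.26,.158))),project("scene",toworld(lever(-.25,-.26,.158))))
```

```text
0.22 0.2 [227.9766127  175.61724323]
0.22 0.25 [226.20730876 177.48615636]
0.22 0.3 [224.45726047 179.45225952]
0.26 0.2 [226.36367934 175.09636407]
0.26 0.25 [224.61298292 176.93986904]
0.26 0.3 [222.88175216 178.87930946]
[266.57748427 174.01245015] [264.9830816  174.76485917]
```

The cap matches shift_fore of about 0.29, and the stop was felt, so I hand in.

```bash
python3 -c "
from workcell import bot
print(bot.job_done())"
```

```text
the job is handed in; nothing more can be done
None
```

I pushed the lever across to the right lane and forward to the stop in the third slot (shift_fore about 0.29 rad by camera), backed the fingers clear and handed the job in at about 8.5 s; no verdict was printed.

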